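# Find the hidden push catch of the spares box

### The arm

A 6-joint arm with a two-finger parallel gripper is mounted at the origin on a cart in front of the work surface, level with it; the furniture and walls round the work are solid. World frame = base frame: x ahead of the robot, y to its left, z up, the work surface at z = 0. Lengths are in m, angles in degrees, forces in N, time in s.
With the tool pointing down it reaches from about 0.3 to 0.75 m from the base axis. Payload 8.5 kg.
Tool frame: the origin (TCP) lies between the finger pads; the fingertips stand 19 mm ahead of it and the grasp point (between the pads) is the TCP; z points along the fingers, y is the line along which they close (so a half turn about z gives the same grasp; the last joint's range is limited). The gripper opens to 85 mm and grips with 20 to 120 N. Pads are 22 mm wide; open, the fingers measure 114 mm over their backs; the gripper's body (76 mm by 85 mm) begins 54 mm behind the grasp point. The pads swing forward as they close: fully open they stand 13 mm farther back than shut.
Start: joints at [53.039, 21.807, 74.336, -0, 83.858, -12.336], TCP at [0.229, 0.5, 0.25] pointing down, gripper open.
Joint ranges: [-178.18, 178.18], [-50.72, 133.34], [12.68, 142.11], [-81.47, 261.47], [9.98, 163.14], [-165.26, 165.26]. Speed limits (degrees/s): [136.94, 136.94, 180, 180, 180, 180].

### API

Orientations are given as a 3x3 rotation matrix whose columns are the frame's x, y, z axes.
In Python, from rig import env, optics gives the robot as it stands.
- The arm moves only by the tool arm_command, never from a script. Its argument "commands" is one flat list of numbers, 7 for each row, row after row: the closure, from -1 (fully open) to 1 (shut), so that 0 is half open, then the shift along the tool's x, y, z as a fraction of full scale, then the turn, a rotation vector about the tool's x, y, z as a fraction of full scale. A call has 1 to 12 rows; each row is the pose to reach, as a shift and turn from the pose commanded when the call began, along the tool's axes at that moment; what a row does not reach only later rows make up. Full scale, the value 1, is 500 mm for a shift and 120 degrees for a turn. A row lasts 1/12 s, in which the tool goes at most 41.7 mm and 7.16 degrees, less where a joint would pass 70% of its speed; a pose out of reach is approached as far as the arm can. A call with a number of a shift or a turn outside -1 to 1 is refused whole. A call with a gripper value outside its range is refused whole. The fingers move at their own pace and stop on an object; "newtons" is the grip in N (left out, the last holds). Time passes only in rows, so rows that repeat a pose let the fingers close. It gives the time, the measured TCP pose, the force, the opening and the grip force at its end, in the units of the state.
- env.observe(): the state, without advancing time (a new reading comes with each control period).
- optics.get_image(name): name is "side" or "top" or "wrist"; returns a dict with "image" (384x512x3 uint8, red, green, blue), "intrinsics" (3x3 intrinsics, pixels), "origin" and "orientation" of the camera in the world; the wrist camera has in their place "tool_from_camera" (4x4, takes a point from camera to tool coordinates, whose origin is the TCP and whose axes are the flange's). Camera axes: x right, y down, z forward; pixel columns grow to the right and rows downward; lengths in m; the calibration is good to about 2 mm. A picture is of the moment at which its call begins: read the wrist's pose just before it. There is no depth.
- env.close_job(): hands the job in; it is judged then, once.
The state is a dict: "time_s": time; "q": joint angles; "qvel": joint speeds; "joint_efforts": joint torques, N m; "position": TCP position; "tool_rot": TCP orientation; "ft_force": force on the tool from outside, world axes, zero at the start; "wrist_torque": the same for the moment, N m; "grip_width": finger opening in m; "gripper_force": force on a finger pad.
Only numpy, scipy, OpenCV 4.12 (cv2) and the standard library are available. Lean on these libraries where they do the work, as an engineer would, in place of code of your own. Each camera call takes 0.05 s, during which the arm holds its last target. There are 200 camera calls.

### The job

The low dark wooden spares box on the counter has a panel of six identical flush metal plates in its top; one of them, you cannot see which, is a push button for a concealed catch. Feel across the panel with shut fingertips, pressing gently on one plate after another until you find the one that gives, and press that one fully home so that the drawer in the front of the box springs ajar. Only touch and press: lift or pick up nothing, keep the fingers off the drawer, leave it ajar, leave the glass, jar and jigger round the box where they stand, and end with the hand clear.

Things in the scene. Friction and masses are not known exactly. Their poses are not given: they have to be found in the camera images.
- box: The spares box, fixed to the counter: dark wood, 140 (its x) x 190 (its y) x 56 mm high. Origin: centre of its underside, on the counter; z up; x points away from its drawer side, so the drawer front is the -x face. A wooden frame, top at z = 56 mm, surrounds a 96 (x) x 144 (y) mm window in the top, filled by the panel of plates.
- panel (a point): Centre of the panel, 54 mm above the counter, level with the plates' tops (2 mm below the frame); axes as the box. Six identical aluminium plates, 46.5 mm square, 1.5 mm gaps, at x = -24 and +24, y = -48, 0 and +48 mm. Five are rigid; the push catch may be any one. A fingertip must press within a plate's outline, or its neighbours or the frame stop it.
- catch (a joint): How far the push catch has been pressed in, m: 0 flush with the other plates, 0.006 fully home (a hard stop). The plate sinks straight down under about 4 to 8 N and stays where it is left; it does not spring back.
- drawer (a joint): How far the drawer stands out towards the box's -x side, m: 0 shut, 0.030 fully ajar. It is geared to the catch: it moves out 5 mm for each mm the catch goes in.
- drawer_front: The handleless drawer of the box: front 164 mm wide, 29 mm high, between 7 and 36 mm above the counter, in the box's -x face, with a tray behind it. Origin coincides with the box's origin while shut. It is not to be touched.
- shot_glass: Loose small clear glass, 52 mm across, 62 mm high, standing past the box's +y end. Origin: centre of its underside. A bystander.
- tablet_jar: Loose jar with pale lid, 65 mm across, 84 mm high, standing past the box's -y end. Origin: centre of its underside. A bystander.
- jigger: Loose black double-cone measure, 45 mm across, 90 mm high, standing behind the box (+x side). Origin: centre of its underside. A bystander.

How it is judged:
By the outcome, as a careful person would: the job done as asked, in the order asked, and still so for the second after the job is handed in, with the robot touching nothing.
It also fails if it takes over 45 s, if anything falls off the work surface, if the arm or the gripper's body presses on something with over 40 N, if the wrist force passes 120 N, or if a joint passes its speed limit or range.

## Working session

There is one attempt and no reset: what is moved stays moved. The work goes in short steps, Python scripts to look and compute and a tool call to move; the robot and the scene stay as the last step left them, time stands still between calls to the robot, and variables do not carry over. Pictures are saved under pics/ and viewed, at most 10 in all, crops included, and the job is handed in when it is done.

Besides the shell and the picture viewer there is one more tool, called after "Call:" by a JSON object that holds its "fn" and its "kwargs". arm_command: Moves the arm, as the interface text tells. Shift numbers are shares of 500 mm and turn numbers shares of 120 degrees, none past 1 either way. Its arguments: {"type":"object","properties":{"commands":{"type":"array","items":{"type":"number"}},"newtons":{"type":"number"}},"required":["commands"]}

```bash
mkdir -p pics; ls; python3 - <<'E'
from rig import env, optics
import cv2,pickle
s=env.observe();print(s['position'],s['tool_rot'],s['ft_force'],s['grip_width'],s['time_s'])
d={}
for n in('top','side'):
    d[n]=optics.get_image(n);cv2.imwrite(f'pics/{n}.png',d[n]['image'][:,:,::-1]);print(n,d[n]['origin'],d[n]['orientation'],d[n]['intrinsics'])
pickle.dump(d,open('d.pkl','wb'))
E
```

```text
pics
[0.22903476 0.49975471 0.24969558] [[-9.09048731e-01  4.16688891e-01 -8.79250662e-04]
 [ 4.16689712e-01  9.09047984e-01 -1.20246303e-03]
 [ 2.98228055e-04 -1.45947220e-03 -9.99998890e-01]] [-0.24130125 -0.39366204 -0.20263134] 0.08516814441070429 0.0
top [0.46736623 0.10961809 0.96328295] [[-5.35682232e-04 -9.95851053e-01  9.09966692e-02]
 [-9.99927314e-01 -5.62627738e-04 -1.20437015e-02]
 [ 1.20449301e-02 -9.09965066e-02 -9.95778367e-01]] [[389.89281788   0.         259.45194766]
 [  0.         389.89281788 195.48220951]
 [  0.           0.           1.        ]]
side [ 0.41022229 -0.64603444  0.43634642] [[ 0.98745767 -0.06398919  0.1443355 ]
 [-0.15783906 -0.42190334  0.89279584]
 [ 0.00376635 -0.90437987 -0.42671168]] [[349.91309227   0.         256.27495387]
 [  0.         349.91309227 197.5025264 ]
 [  0.           0.           1.        ]]
```

View pics/top.png

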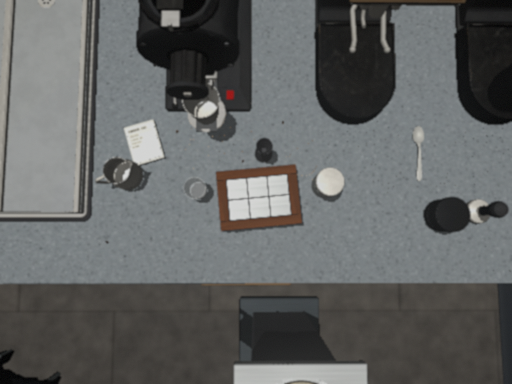

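View pics/side.png

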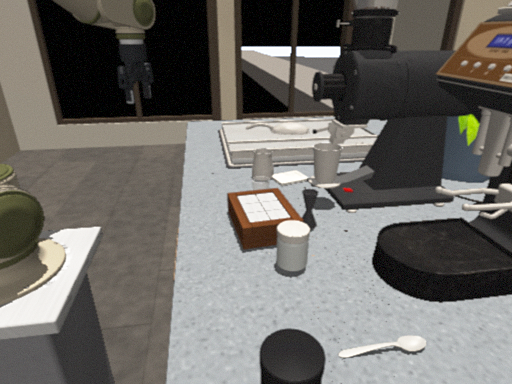

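The top view shows the box at about (259,197), its panel of plates spanning (227–291, 174–221), the jigger at (264,150), the glass at (197,188) and the jar lid at (330,182). Box +x therefore points away from the robot, with a small yaw. The side view agrees, with the panel at about (264,207).

```bash
cat > h.py <<'E'
import numpy as np,cv2
def ray(c,px,z):
    v=c['orientation']@np.linalg.solve(c['intrinsics'],[px[0],px[1],1]);o=np.array(c['origin']);return o+v*(z-o[2])/v[2]
def panel(c,roi,thr=150):
    x0,y0,x1,y1=roi;m=np.zeros(c['image'].shape[:2],np.uint8)
    m[y0:y1,x0:x1]=(c['image'][y0:y1,x0:x1].min(2)>thr)*255
    m=cv2.morphologyEx(m,cv2.MORPH_CLOSE,np.ones((5,5)))
    k=max(cv2.findContours(m,0,2)[0],key=cv2.contourArea)
    return k[:,0,:]
E
python3 - <<'E'
import pickle,cv2,numpy as np
from h import *
d=pickle.load(open('d.pkl','rb'))
for n,roi in(('top',(222,168,298,228)),('side',(232,190,300,224))):
    c=d[n];k=panel(c,roi);w=np.array([ray(c,p,.054)[:2] for p in k],np.float32)*1000
    print(n,len(k),k.min(0),k.max(0));r=cv2.minAreaRect(w);print(r);print(cv2.boxPoints(r))
c=d['top']
for nm,p,z in(('glass',(197,188),.062),('jar',(330,182),.084),('jig',(264,150),.09)):print(nm,ray(c,p,z))
E
```

```text
top 40 [227 175] [290 219]
((547.2991943359375, 101.54569244384766), (93.27301025390625, 141.14295959472656), 5.55109167098999)
[[494.0548   167.27492 ]
 [507.708     26.793863]
 [600.5436    35.816467]
 [586.8904   176.29752 ]]
side 61 [232 190] [299 223]
((548.5665283203125, 109.61880493164062), (106.29540252685547, 217.28965759277344), 7.807352066040039)
[[481.1529    210.0368   ]
 [510.6701     -5.2386556]
 [615.98016     9.200806 ]
 [586.46295   224.47627  ]]
glass [0.56708428 0.24366891 0.062     ]
jar [ 0.57863399 -0.06167791  0.084     ]
jig [0.65102583 0.08865792 0.09      ]
```

Top measurement gives 93 x 141 mm against the 96 x 144 mm window. The panel centre is about (547.5, 101.5) mm and the yaw about 5.5°. I'll move above the panel and check with the wrist camera.

```bash
cat >> h.py <<'E'
from scipy.spatial.transform import Rotation as Ro
YAW=5.55;C=np.array([.5475,.1015])
def goal(yaw=None):
    a=np.radians(YAW if yaw is None else yaw);return np.array([[-np.cos(a),-np.sin(a),0],[-np.sin(a),np.cos(a),0],[0,0,-1]])
def rel(s,p,yaw=None):
    R=np.array(s['tool_rot']);t=R.T@(np.array(p)-s['position'])/.5
    r=Ro.from_matrix(R.T@goal(yaw)).as_rotvec(degrees=True)/120
    return np.round(t,4),np.round(r,4)
def plate(i,j,z):
    a=np.radians(YAW);c,s=np.cos(a),np.sin(a);return [*(C+np.array([[c,-s],[s,c]])@[.024*i,.048*j]),z]
E
python3 -c "
from h import *
from rig import env
print(rel(env.observe(),[.5475-.04,.1015,.2]))"
```

```text
(array([-0.8382, -0.492 ,  0.1   ]), array([-0.0006, -0.0003, -0.2514]))
```

Call:
{"fn": "arm_command", "kwargs": {"commands": [1,-0.838,-0.492,0.1,0,0,-0.251,1,-0.838,-0.492,0.1,0,0,-0.251,1,-0.838,-0.492,0.1,0,0,-0.251,1,-0.838,-0.492,0.1,0,0,-0.251,1,-0.838,-0.492,0.1,0,0,-0.251,1,-0.838,-0.492,0.1,0,0,-0.251,1,-0.838,-0.492,0.1,0,0,-0.251,1,-0.838,-0.492,0.1,0,0,-0.251,1,-0.838,-0.492,0.1,0,0,-0.251,1,-0.838,-0.492,0.1,0,0,-0.251,1,-0.838,-0.492,0.1,0,0,-0.251,1,-0.838,-0.492,0.1,0,0,-0.251], "newtons": 20}}

```text
time_s: 1.1
position: [0.5045, 0.1051, 0.2006]
tool_rot: [[-0.995, -0.095, -0.001], [-0.095, 0.995, 0.0], [0.0, 0.0, -1.0]]
ft_force: [0.9, 0.6, 0.4]
grip_width: 0.0001
gripper_force: 0.0
```

Call:
{"fn": "arm_command", "kwargs": {"commands": [1,0,0,0,0,0,0,1,0,0,0,0,0,0,1,0,0,0,0,0,0]}}

```text
time_s: 1.35
position: [0.5035, 0.1072, 0.2007]
tool_rot: [[-0.995, -0.095, -0.001], [-0.095, 0.995, 0.0], [0.001, 0.0, -1.0]]
ft_force: [-0.2, 0.6, -0.2]
grip_width: -0.0001
gripper_force: 0.0
```

```bash
python3 - <<'E'
from rig import env, optics
from h import *
s=env.observe();c=optics.get_image('wrist');cv2.imwrite('pics/w1.png',c['image'][:,:,::-1])
import pickle;pickle.dump((s,c),open('w.pkl','wb'))
print(s['time_s'],s['position'],s['tool_rot'],s['ft_force'],s['grip_width']);print(rel(s,plate(-1,1,.1)))
print(c['tool_from_camera'])
E
```

```text
1.35 [0.50346201 0.10719667 0.20070476] [[-9.95444952e-01 -9.53323473e-02 -1.04443353e-03]
 [-9.53326525e-02  9.95445440e-01  2.46373578e-04]
 [ 1.01618922e-03  3.44819953e-04 -9.99999424e-01]] [-0.20647752  0.57707301 -0.21765275] -9.043108677398637e-05
(array([-0.0387,  0.0761,  0.2014]), array([ 0.0002, -0.0005, -0.0007]))
[[-1.17895432e-03 -9.64840928e-01 -2.62831875e-01  6.58400408e-02]
 [ 9.99999176e-01 -1.00377788e-03 -8.00768028e-04  8.97592980e-04]
 [ 5.08788944e-04 -2.62832602e-01  9.64841316e-01 -1.23472341e-01]
 [ 0.00000000e+00  0.00000000e+00  0.00000000e+00  1.00000000e+00]]
```

View pics/w1.png

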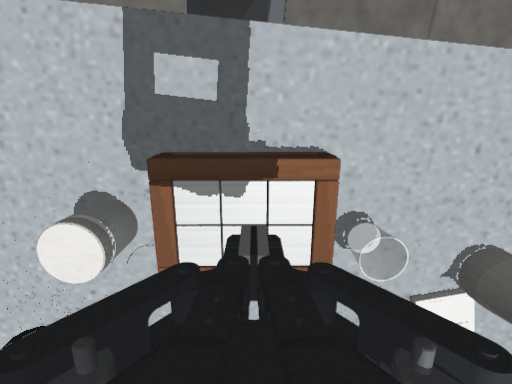

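The wrist view shows the panel at columns 174–314 and rows 180–268, with gap lines at columns 221 and 268 and row 225. Its edges run parallel to the image, so the yaw matches. I'll cast these points onto the plate plane.

```bash
python3 - <<'E'
from h import *
import pickle
s,c=pickle.load(open('w.pkl','rb'))
T=np.eye(4);T[:3,:3]=s['tool_rot'];T[:3,3]=s['position'];T=T@c['tool_from_camera']
c.update(origin=T[:3,3],orientation=T[:3,:3])
for p in((221,225),(268,225),(221,180),(268,180),(174,180),(314,180)):print(p,ray(c,p,.054))
a=ray(c,(221,225),.054);b=ray(c,(268,225),.054);print('centre',(a+b)/2,np.linalg.norm(a-b),'yaw',np.degrees(np.arctan2(-(b-a)[0],(b-a)[1])))
C=((a+b)/2)[:2];print(C)
E
```

```text
(221, 225) [0.54827554 0.07833652 0.054     ]
(268, 225) [0.54366305 0.12707079 0.054     ]
(221, 180) [0.50040692 0.07527895 0.054     ]
(268, 180) [0.49599616 0.1218963  0.054     ]
(174, 180) [0.50481793 0.02865893 0.054     ]
(314, 180) [0.49167949 0.16751921 0.054     ]
centre [0.5459693  0.10270365 0.054     ] 0.04895206176945772 yaw 5.406697869240349
[0.5459693  0.10270365]
```

Both views agree within 2 mm, so I'll use C = (0.547, 0.102) and start with plate (-1,+1).

```bash
sed -i 's/C=np.array.*/C=np.array([.547,.102])/' h.py; python3 -c "
from h import *
from rig import env
s=env.observe()
for z in (.083,.075): print(rel(s,plate(-1,1,z)))"
```

```text
(array([-0.0381,  0.076 ,  0.2358]), array([ 0.0001, -0.0003, -0.0001]))
(array([-0.0381,  0.076 ,  0.2518]), array([ 0.0001, -0.0003, -0.0001]))
```

Call:
{"fn": "arm_command", "kwargs": {"commands": [1,-0.038,0.076,0.1,0,0,0,1,-0.038,0.076,0.18,0,0,0,1,-0.038,0.076,0.22,0,0,0,1,-0.038,0.076,0.236,0,0,0,1,-0.038,0.076,0.236,0,0,0,1,-0.038,0.076,0.236,0,0,0,1,-0.038,0.076,0.236,0,0,0]}}

```text
time_s: 1.98
position: [0.5201, 0.1468, 0.0854]
tool_rot: [[-0.995, -0.096, 0.004], [-0.096, 0.995, 0.0], [-0.004, -0.0, -1.0]]
ft_force: [0.8, 0.0, -0.1]
grip_width: 0.0004
gripper_force: 0.0
```

Call:
{"fn": "arm_command", "kwargs": {"commands": [1,0,0,0.004,0,0,0,1,0,0,0.008,0,0,0,1,0,0,0.012,0,0,0,1,0,0,0.016,0,0,0,1,0,0,0.016,0,0,0,1,0,0,0.016,0,0,0]}}

```text
time_s: 2.48
position: [0.5191, 0.1467, 0.0749]
tool_rot: [[-0.995, -0.096, -0.0], [-0.096, 0.995, -0.0], [0.0, 0.0, -1.0]]
ft_force: [-0.3, -1.0, 1.2]
grip_width: -0.0001
gripper_force: 0.0
```

Call:
{"fn": "arm_command", "kwargs": {"commands": [1,0,0,0.001,0,0,0,1,0,0,0.002,0,0,0,1,0,0,0.003,0,0,0,1,0,0,0.004,0,0,0,1,0,0,0.004,0,0,0]}}

```text
time_s: 2.9
position: [0.5191, 0.1467, 0.0731]
tool_rot: [[-0.995, -0.096, 0.0], [-0.096, 0.995, 0.0], [-0.0, 0.0, -1.0]]
ft_force: [-0.9, -0.0, 1.6]
grip_width: 0.0003
gripper_force: 0.9
```

Call:
{"fn": "arm_command", "kwargs": {"commands": [1,0,0,0.001,0,0,0,1,0,0,0.002,0,0,0,1,0,0,0.002,0,0,0,1,0,0,0.002,0,0,0]}}

```text
time_s: 3.23
position: [0.5191, 0.1467, 0.073]
tool_rot: [[-0.995, -0.096, 0.001], [-0.096, 0.995, -0.0], [-0.001, -0.0, -1.0]]
ft_force: [-4.7, -0.4, 12.5]
grip_width: -0.0
gripper_force: 5.7
```

12.5 N with no give, so this plate is rigid and contact is at z = 0.073. Next is the middle plate (-1,0).

Call:
{"fn": "arm_command", "kwargs": {"commands": [1,0,0,-0.012,0,0,0,1,0,0,-0.024,0,0,0,1,0,-0.048,-0.024,0,0,0,1,0,-0.096,-0.024,0,0,0,1,0,-0.096,-0.024,0,0,0,1,0,-0.096,-0.016,0,0,0,1,0,-0.096,-0.008,0,0,0,1,0,-0.096,-0.004,0,0,0,1,0,-0.096,-0.002,0,0,0,1,0,-0.096,0,0,0,0,1,0,-0.096,0,0,0,0,1,0,-0.096,0,0,0,0]}}

```text
time_s: 4.23
position: [0.5233, 0.0997, 0.073]
tool_rot: [[-0.995, -0.097, -0.0], [-0.097, 0.995, -0.0], [0.0, -0.0, -1.0]]
ft_force: [-6.0, -1.5, 14.4]
grip_width: -0.0002
gripper_force: 7.2
```

Rigid again at 14 N. Next is (-1,-1).

Call:
{"fn": "arm_command", "kwargs": {"commands": [1,0,0,-0.012,0,0,0,1,0,0,-0.024,0,0,0,1,0,-0.048,-0.024,0,0,0,1,0,-0.096,-0.024,0,0,0,1,0,-0.096,-0.024,0,0,0,1,0,-0.096,-0.016,0,0,0,1,0,-0.096,-0.008,0,0,0,1,0,-0.096,-0.004,0,0,0,1,0,-0.096,-0.002,0,0,0,1,0,-0.096,0,0,0,0,1,0,-0.096,0,0,0,0,1,0,-0.096,0,0,0,0]}}

```text
time_s: 5.23
position: [0.5279, 0.0521, 0.073]
tool_rot: [[-0.995, -0.097, -0.0], [-0.097, 0.995, -0.0], [0.0, -0.0, -1.0]]
ft_force: [-5.1, 0.5, 15.8]
grip_width: 0.0002
gripper_force: 7.3
```

Rigid. Next is (+1,-1).

Call:
{"fn": "arm_command", "kwargs": {"commands": [1,0,0,-0.012,0,0,0,1,0,0,-0.024,0,0,0,1,-0.048,0,-0.024,0,0,0,1,-0.096,0,-0.024,0,0,0,1,-0.096,0,-0.024,0,0,0,1,-0.096,0,-0.016,0,0,0,1,-0.096,0,-0.008,0,0,0,1,-0.096,0,-0.004,0,0,0,1,-0.096,0,-0.002,0,0,0,1,-0.096,0,0,0,0,0,1,-0.096,0,0,0,0,0,1,-0.096,0,0,0,0,0]}}

```text
time_s: 6.23
position: [0.5761, 0.0557, 0.072]
tool_rot: [[-0.995, -0.096, 0.0], [-0.096, 0.995, -0.0], [-0.0, -0.0, -1.0]]
ft_force: [-0.3, -0.1, -0.5]
grip_width: 0.0001
gripper_force: 0.0
```

This one gave: z = 0.072 with no reaction force. I'll press it home.

Call:
{"fn": "arm_command", "kwargs": {"commands": [1,0,0,0.001,0,0,0,1,0,0,0.002,0,0,0,1,0,0,0.003,0,0,0,1,0,0,0.004,0,0,0,1,0,0,0.005,0,0,0,1,0,0,0.006,0,0,0,1,0,0,0.007,0,0,0,1,0,0,0.008,0,0,0,1,0,0,0.009,0,0,0,1,0,0,0.01,0,0,0,1,0,0,0.011,0,0,0,1,0,0,0.011,0,0,0]}}

```text
time_s: 7.23
position: [0.5763, 0.0557, 0.067]
tool_rot: [[-0.995, -0.096, 0.001], [-0.096, 0.995, -0.0], [-0.001, -0.0, -1.0]]
ft_force: [-2.3, -1.0, 7.9]
grip_width: -0.0002
gripper_force: 4.4
```

Call:
{"fn": "arm_command", "kwargs": {"commands": [1,0,0,0.001,0,0,0,1,0,0,0.001,0,0,0,1,0,0,0.001,0,0,0]}}

```text
time_s: 7.48
position: [0.5763, 0.0557, 0.067]
tool_rot: [[-0.995, -0.096, 0.001], [-0.096, 0.995, -0.0], [-0.001, -0.0, -1.0]]
ft_force: [-4.5, -0.1, 13.5]
grip_width: -0.0001
gripper_force: 6.4
```

It has hit the hard stop 6 mm down, at 13.5 N with no further motion. I'll retract straight up and move off to one side.

Call:
{"fn": "arm_command", "kwargs": {"commands": [1,0,0,-0.02,0,0,0,1,0,0,-0.06,0,0,0,1,0,0,-0.14,0,0,0,1,0,0,-0.22,0,0,0,1,0,0,-0.3,0,0,0,1,0,0.08,-0.36,0,0,0,1,0,0.16,-0.36,0,0,0,1,0,0.24,-0.36,0,0,0,1,0,0.32,-0.36,0,0,0,1,0,0.4,-0.36,0,0,0,1,0,0.4,-0.36,0,0,0,1,0,0.4,-0.36,0,0,0]}}

```text
time_s: 8.48
position: [0.5561, 0.2569, 0.2456]
tool_rot: [[-0.995, -0.099, -0.001], [-0.099, 0.995, -0.0], [0.001, 0.0, -1.0]]
ft_force: [-0.2, 0.3, 0.0]
grip_width: 0.0003
gripper_force: 0.0
```

```bash
python3 - <<'E'
from rig import env, optics
import cv2,numpy as np
s=env.observe();print(s['position'],s['ft_force'])
a=optics.get_image('top')['image'][130:250,170:350,::-1];b=optics.get_image('side')['image'][150:290,180:340,::-1]
cv2.imwrite('pics/end.png',np.hstack([cv2.resize(a,(440,300)),cv2.resize(b,(343,300))]))
E
```

```text
[0.55611041 0.25692928 0.24563751] [-0.18108691  0.31969806  0.01393042]
```

View pics/end.png

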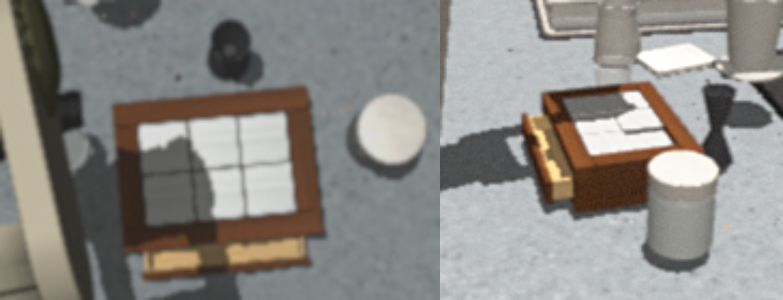

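The crops show the drawer standing ajar (crop pixels about (225,255) in the top view). The jar (390,130) and jigger (230,50) are undisturbed, the glass is partly behind the arm in the top crop, and the hand is high and clear.

```bash
python3 -c "
from rig import env
print(env.close_job())"
```

```text
the job is handed in; nothing more can be done
None
```

I found the push catch at the plate x = +24, y = -48 mm and pressed it fully home; the drawer now stands ajar with the hand clear, the jar and jigger where they stood and the glass never approached, and the job is handed in (no verdict was returned).

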